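# Clamp a pine rail in the hold-down vise

### The arm

A 6-joint arm with a two-finger parallel gripper is mounted at the origin on the work surface. World frame = base frame: x ahead of the robot, y to its left, z up, the work surface at z = 0. Lengths are in m, angles in rad, forces in N, time in s.
With the tool pointing down it reaches from about 0.3 to 0.75 m from the base axis. Payload 8.5 kg.
Tool frame: the origin (TCP) lies on the centre line of the jaws, within the pads' length; the fingertips stand 11 mm ahead of it and the grasp point (between the pads) lies 8 mm behind it (manip.nose_length is the distance from the TCP to the fingertips, in m); z points along the fingers, y is the line along which they close (so a half turn about z gives the same grasp; the last joint's range is limited). The gripper opens to 85 mm and grips with 20 to 120 N. Pads are 22 mm wide; open, the fingers measure 114 mm over their backs; the gripper's body (76 mm by 85 mm) begins 54 mm behind the grasp point. The pads swing forward as they close: fully open they stand 13 mm farther back than shut.
Start: joints at [1.055, 0.381, 1.297, -0, 1.464, -0.215], TCP at [0.163, 0.525, 0.242] pointing down, gripper open.
Joint ranges: [-3.11, 3.11], [-0.89, 2.33], [0.22, 2.48], [-1.42, 4.56], [0.17, 2.85], [-2.88, 2.88]. Speed limits (rad/s): [2.39, 2.39, 3.14, 3.14, 3.14, 3.14].

### API

Orientations are given as [roll, pitch, yaw] about the fixed x, y, z axes, in that order (R = Rz(yaw) Ry(pitch) Rx(roll)).
In Python, from rig import sensors, imaging, ticket, manip gives the robot as it stands.
- The arm moves only by the shell command python3 -m inch 'ROWS' [FORCE]. ROWS is JSON, a list of rows, each an object of numbers: "dx", "dy", "dz": the shift along the tool's x, y, z in mm; "ax", "ay", "az": the turn, a rotation vector about the tool's x, y, z in rad; "jaw": the opening, from 0 (shut) to 1 (fully open). A call has 1 to 8 rows; each row is the pose to reach, as a shift and turn from the pose commanded when the call began, along the tool's axes at that moment; what a row does not reach only later rows make up. A row lasts 1/12 s, in which the tool goes at most 41.7 mm and 7.16 degrees, less where a joint would pass 70% of its speed; a pose out of reach is approached as far as the arm can. A call with a gripper value outside its range is refused whole. The fingers move at their own pace and stop on an object; FORCE is the grip in N (left out, the last holds). Time passes only in rows, so rows that repeat a pose let the fingers close. It gives the time, the measured TCP pose, the force, the opening and the grip force at its end, in the units of the state.
- sensors.state(): the state, without advancing time (a new reading comes with each control period).
- imaging.camera(name): name is "scene" or "top"; returns (picture, depth): 480x640x3 uint8, blue, green, red; 480x640 float32, m along the optical axis (not along the pixel's ray), 0 where there is no reading.
- imaging.camera_params(name): a dict with "camera_matrix" (3x3 intrinsics, pixels), "k1" (the pictures are not rectified: a ray, as slopes to the right and down, at radius r is drawn at 1 + k1 r^2 times it, then the intrinsics apply), "world_to_cam" (4x4, takes a point from world to camera coordinates). Camera axes: x right, y down, z forward; pixel columns grow to the right and rows downward; lengths in m; the calibration is good to about 2 mm. A picture is of the moment at which its call begins. camera_params takes no time and is no camera call.
- ticket.job_done(): hands the job in; it is judged then, once.
Trained networks look in the newest picture that a camera, given by its name, has taken for a name from the list of things; names that differ only in an ending like _2 or _b are one class to them, and where a whole thing is asked for, a point or a joint stands for the part that bears it (a point fixed in the world has none). Each returns a list of dicts, best first, with "p" (0 to 1); they miss things now and then, are a little off and sometimes report something else, mostly with a low value. They report only what shows in the picture. A call takes as long as a camera call. They do not tell look-alikes from the thing itself.
- imaging.find_in(camera, label): "rect" ([left, top, width, height] in pixels, round what is visible of it).
- imaging.landmark_of(camera, label): "location" ([row, column] in pixels: a listed point, or the origin of a listed thing).
The state is a dict: "t": time; "joint_pos": joint angles; "joint_velocities": joint speeds; "effort": joint torques, N m; "eef_pos": TCP position; "eef_rot": TCP orientation; "wrist_force": force on the tool from outside, world axes, zero at the start; "wrist_torque": the same for the moment, N m; "opening": finger opening in m; "grasp_force": force on a finger pad.
Only numpy, scipy, OpenCV 4.12 (cv2) and the standard library are available. Lean on these libraries where they do the work, as an engineer would, in place of code of your own. Each camera call takes 0.05 s, during which the arm holds its last target. There are 200 camera calls.

### The job

Slide the pine rail lengthwise into the throat of the green hold-down vise, lying flat on the dark wooden bed, straight and centred, with its end pushed gently home against the steel back stop. Then hold the T-handle on top and turn it clockwise until you feel the resistance rise and the rail is firmly clamped, but not so hard that the pine is crushed. Let go, and leave the jar, carton, bowl and hammer where they are.

Things in the scene. Friction and masses are not known exactly. Their poses are not given: they have to be found in the camera images.
- rail: Loose pine rail, 190 (own x) x 40 (own y) x 30 mm (own z), 0.11 kg, pencil crosses on its top. Origin: centre of its underside. Both ends are alike; either may go in first.
- vise: Green steel C-shaped hold-down vise fixed to the bench. Origin: on the bench below the screw axis; own x from the open throat (robot side) to the column at the back. Base plate 12 mm high, x -115 to 100, y -50 to 50. Overhead arm 46 wide, x -27 to 88, z 104 to 140 mm. A brass foot of radius 15 hangs on the axis; at the start it is 6 to 14 mm above the top of a rail on the bed.
- stop: Steel back stop of the vise, 60 mm wide, up to z = 64 mm. Origin: foot of its front face (towards the throat), which is upright at vise x = 42, y = 0; own x points away from the throat. With the rail home its origin lies at vise x = -53 and its outer end at vise x = -148 mm.
- bed: Dark wooden bed in the vise, on which the rail must lie: 140 (own x) x 66 (own y) x 20 mm, along the vise's x, from vise x = -100 to 40 mm. Origin: centre of its underside; its top is 20 mm above that, 22 to 26 mm over the bench (the height differs from time to time).
- handle: Steel T-handle on the vise screw. Origin: crossbar middle, on the screw axis, 192 mm over the bench. Crossbar along own x, 80 long, 14 wide, 14 high, red ball ends of radius 10; stem below it 10 mm thick, 46 long. Keeps its height, stays where left. Clockwise tightens: the foot sinks 5 mm per rad. Free, turning takes 0.45 N m; in a pause friction shifts the reading: compare like with like.
- jar: Closed glass jar, radius 33, height 95 mm, loose. Origin: centre of its underside. Leave alone.
- carton: Yellow carton 55 x 65 x 85 mm, loose. Origin: centre of its underside. Leave alone.
- bowl: Red plastic bowl, radius 55, height 45 mm, loose. Origin: centre of its underside. Leave alone.
- hammer: Hammer lying on the bench, about 300 mm long, along own x. Leave alone.
- screw (a point): Point on the screw axis at the collar, 146 mm over the bench. The foot meets the rail 1.2 to 2.8 rad from the start (regrasp if need be); from there the torque on the handle rises by 0.28 N m per rad, 0.005 N m for each newton of clamping, moving or paused. 35 N or more is firmly clamped, over 85 N crushes the pine: a rise of 0.3 N m (60 N) is right.
Things that resemble listed ones, but are neither listed nor needed, are in the scene too. Of the things that look like the bed, take the one that is nearest to the robot's base at the start.

How it is judged:
On the way, in this order (a step that is already met when the one before it is completed fails the run):
1. the rail lies flat on the bed, straight, centred and home against the stop (x of rail in the frame of stop above -0.0985 m and y of rail in the frame of stop between -0.009 and 0.009 m and angle between the x axis of rail and the x axis of vise, either way round below 0.1 rad and angle between rail's own z axis and vertical below 0.05 rad and contact force between rail and bed above 0.2 N), for 0.2 s.
2. the screw clamps the rail with at least 35 N, no finger on the rail (contact force between rail and bed above 35 N and not (contact force between the fingers and rail above 0.1 N)), for 0.2 s.
At the end, for the whole second after the job is handed in: The rail lies flat on the bed (tilt under 0.05 rad), within 0.1 rad of straight, within 9 mm of the middle and within 3.5 mm of the back stop, clamped with 35 to 85 N; the handle is released and at rest (x of rail in the frame of stop above -0.0985 m and y of rail in the frame of stop between -0.009 and 0.009 m and angle between the x axis of rail and the x axis of vise, either way round below 0.1 rad and angle between rail's own z axis and vertical below 0.05 rad and contact force between rail and bed between 35 and 85 N and angular speed of handle below 0.1 rad/s); the robot touches nothing.
It fails at once if the rail is pressed on the bed with more than 85 N (the pine is crushed) (contact force between rail and bed above 85 N).
It fails at once if the rail is rammed against the stop with more than 40 N (contact force between rail and stop above 40 N).
It fails at once if a bystander (jar, carton, bowl, hammer) is moved by more than 30 mm or tipped (distance of any of jar, carton, bowl, hammer from where it was at the start of the episode above 0.03 m or angle between any of jar, carton's own z axis and vertical above 0.5 rad).
It also fails if it takes over 67 s, if anything falls off the work surface, if the arm or the gripper's body presses on something with over 40 N, if the wrist force passes 120 N, or if a joint passes its speed limit or range.

## Working session

There is one attempt and no reset: what is moved stays moved. The work goes in short steps, Python scripts to look and compute and a shell command to move; the robot and the scene stay as the last step left them, time stands still between calls to the robot, and variables do not carry over. Pictures are saved under pics/ and viewed, at most 10 in all, crops included, and the job is handed in when it is done.

```bash
ls; mkdir -p pics
cat > h.py <<'E'
import numpy as np, cv2
from rig import sensors, imaging, ticket, manip
from scipy.spatial.transform import Rotation as R
def pix2world(cam,rc,depth=None,z=None):
    P=imaging.camera_params(cam);K=np.array(P["camera_matrix"]);T=np.linalg.inv(np.array(P["world_to_cam"]))
    d=np.array([P["k1"],0,0,0,0.])
    s=cv2.undistortPoints(np.array([[[rc[1],rc[0]]]],float),K,d)[0,0]
    ray=T[:3,:3]@np.array([s[0],s[1],1]);o=T[:3,3]
    k=depth if depth is not None else (z-o[2])/ray[2]
    return o+k*ray
def cloud(cam,depth):
    P=imaging.camera_params(cam);K=np.array(P["camera_matrix"]);T=np.linalg.inv(np.array(P["world_to_cam"]))
    v,u=np.mgrid[:480,:640]
    s=cv2.undistortPoints(np.stack([u,v],-1).reshape(-1,1,2).astype(float),K,np.array([P["k1"],0,0,0,0.])).reshape(480,640,2)
    c=np.dstack([s,np.ones((480,640))])*depth[...,None]
    return c@T[:3,:3].T+T[:3,3]
E
python3 - <<'E'
from h import *
for c in("top","scene"):
    im,d=imaging.camera(c);cv2.imwrite(f"pics/{c}0.png",im);np.save(f"{c}0.npy",d)
    for l in("rail","vise","stop","bed","handle","screw","jar","carton","bowl","hammer"):
        for r in imaging.landmark_of(c,l)[:3]:
            rc=r["location"];dd=d[int(np.clip(rc[0],0,479)),int(np.clip(rc[1],0,639))]
            zz={"handle":.192,"screw":.146}.get(l,0)
            print(c,l,round(r["p"],2),np.round(rc),np.round(pix2world(c,rc,z=zz),3),np.round(pix2world(c,rc,depth=dd),3))
print(sensors.state())
E
```

```text
pics
top rail 0.91 [280. 420.] [ 0.517 -0.216  0.   ] [ 0.516 -0.21   0.029]
top rail 0.6 [232. 304.] [0.646 0.091 0.   ] [0.622 0.086 0.196]
top vise 0.79 [239. 303.] [0.628 0.092 0.   ] [0.612 0.088 0.145]
top stop 0.52 [226. 304.] [0.664 0.091 0.   ] [0.637 0.086 0.197]
top bed 0.8 [249. 312.] [0.602 0.07  0.   ] [0.583 0.069 0.198]
top bed 0.78 [282. 153.] [0.519 0.487 0.   ] [0.519 0.481 0.02 ]
top handle 0.49 [228. 305.] [0.632 0.084 0.192] [0.631 0.084 0.199]
top screw 0.77 [234. 306.] [0.624 0.083 0.146] [0.617 0.082 0.202]
top jar 0.9 [224. 206.] [0.671 0.351 0.   ] [0.657 0.331 0.096]
top carton 0.74 [285. 214.] [0.509 0.328 0.   ] [0.507 0.312 0.081]
top bowl 0.56 [191. 380.] [ 0.758 -0.115  0.   ] [ 0.757 -0.114  0.006]
scene rail 0.85 [184. 282.] [ 0.528 -0.219  0.   ] [ 0.535 -0.205  0.02 ]
scene vise 0.73 [256. 225.] [ 0.767 -0.117  0.   ] [ 0.768 -0.113  0.005]
scene vise 0.67 [284. 320.] [0.624 0.086 0.   ] [0.63  0.095 0.024]
scene stop 0.47 [297. 310.] [0.66  0.099 0.   ] [0.683 0.134 0.097]
scene bed 0.85 [396. 471.] [0.519 0.492 0.   ] [0.527 0.491 0.02 ]
scene b
[... 691 characters left out ...]
72  0.003]
{'t': 1.1, 'joint_pos': array([ 1.05470323e+00,  3.80594989e-01,  1.29738296e+00,  1.06109459e-05,
        1.46363171e+00, -2.15285302e-01]), 'joint_velocities': array([-0.00064705,  0.00115076, -0.00042073, -0.00050322, -0.00131635,
        0.00018136]), 'effort': array([ 3.47545956e-04, -4.48344254e+01, -2.31450981e+01, -1.31467573e-04,
        7.52895339e-04,  1.05658978e-05]), 'eef_pos': array([0.16294289, 0.5252892 , 0.24233085]), 'eef_rot': array([-3.14157830e+00, -1.39384810e-05,  2.84078372e+00]), 'wrist_force': array([ 0.65639798,  0.5523248 , -0.41868157]), 'wrist_torque': array([-0.00129002, -0.02458958,  0.03181387]), 'grasp_force': 0.0, 'opening': 0.08512607673803477}
```

View pics/top0.png

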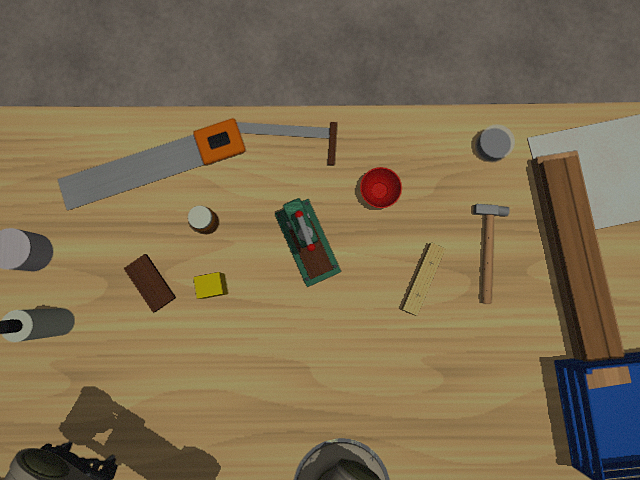

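View pics/scene0.png

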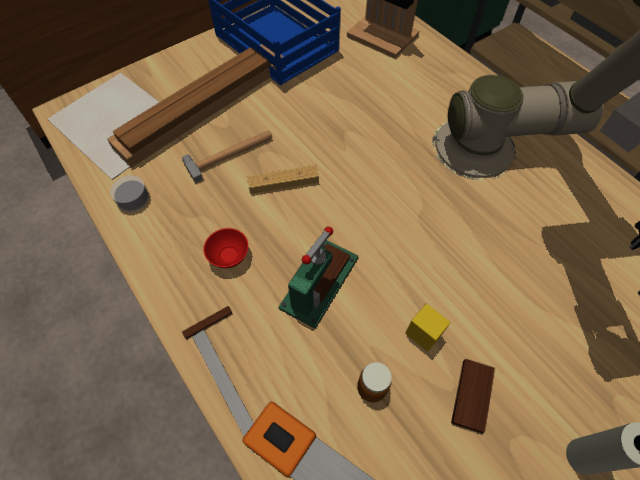

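Run:
```python
from h import *
C=cloud("top",np.load("top0.npy"));im=cv2.imread("pics/top0.png")
def rect(mask,n):
    p=C[mask][:,:2].astype(np.float32)
    r=cv2.minAreaRect(p);m=p.mean(0);w=np.linalg.svd(p-m,full_matrices=False)[2][0]
    print(n,len(p),np.round(r[0],4),np.round(r[1],4),round(r[2],1),"mean",np.round(m,4),"ang",round(np.degrees(np.arctan2(w[1],w[0])),2),"z",np.round(np.median(C[mask][:,2]),4))
X,Y,Z=C[...,0],C[...,1],C[...,2]
rect((abs(X-.52)<.14)&(abs(Y+.21)<.14)&(Z>.02)&(Z<.045),"rail")
rect((abs(X-.63)<.15)&(abs(Y-.085)<.12)&(Z>.18)&(Z<.21),"handle")
rect((abs(X-.63)<.15)&(abs(Y-.085)<.12)&(Z>.125)&(Z<.15),"arm")
rect((abs(X-.55)<.12)&(abs(Y-.085)<.12)&(Z>.017)&(Z<.032),"bed")
rect((abs(X-.63)<.2)&(abs(Y-.085)<.12)&(Z>.007)&(Z<.016),"base")
```

```text
rail 1179 [ 0.5212 -0.2194] [0.0412 0.1903] 65.3 mean [ 0.5201 -0.2182] ang 155.33 z 0.03
handle 284 [0.6261 0.083 ] [0.0971 0.0188] 20.1 mean [0.6258 0.0835] ang -160.12 z 0.1986
arm 663 [0.6547 0.0959] [0.1158 0.0459] 23.5 mean [0.6576 0.0983] ang -156.72 z 0.1398
bed 908 [0.5946 0.0713] [0.1568 0.0914] 27.3 mean [0.5791 0.0656] ang -144.82 z 0.0235
base 1142 [0.6309 0.089 ] [0.3967 0.2308] 0.0 mean [0.6164 0.0798] ang -158.63 z 0.0115
```

The top view shows the rail at about (422,280), the vise at (308,243) with its throat towards the robot and the handle roughly along its arm. The board at (150,282) is the look-alike bed. I will grip the rail near its robot-side end, using the yaw ≈155° branch.

```bash
cat >> h.py <<'E'
V0=np.array([.6261,.083]);VY=np.radians(203.4)
def vpt(x,y=0): # vise xy in m -> world
    a=VY-np.pi;return V0+np.array([np.cos(a)*x-np.sin(a)*y,np.sin(a)*x+np.cos(a)*y])
def go(x,y,z,yawdeg):
    s=sensors.state();r=R.from_euler("xyz",s["eef_rot"])
    d=r.inv().apply(np.array([x,y,z])-s["eef_pos"])*1000
    t=R.from_euler("xyz",[np.pi,0,np.radians(yawdeg)])
    print("d",np.round(d,1),"a",np.round((r.inv()*t).as_rotvec(),4))
E
python3 - <<'E'
from h import *
go(.4649,-.1935,.10,155.3)
C=cloud("top",np.load("top0.npy"))
a=VY-np.pi;X=C[...,:2]-V0;vx=X@[np.cos(a),np.sin(a)];vy=X@[-np.sin(a),np.cos(a)]
m=(abs(vx+.075)<.02)&(abs(vy)<.025);print("bed z",np.median(C[m][:,2]),m.sum())
m=(C[...,2]>.017)&(C[...,2]<.034)&(vx>-.095)&(vx<-.06)&(abs(vy)<.05);print("bed y range",np.percentile(vy[m],[1,99]))
m=(C[...,2]>.007)&(C[...,2]<.016)&(vx>-.12)&(vx<-.03)&(abs(vy)<.07);print("base y",np.percentile(vy[m],[1,99]),"x",np.percentile(vx[m],1))
m=(abs(C[...,2])<.012)&(abs(vx+.2)<.03)&(abs(vy)<.05);print("bench z",np.median(C[m][:,2]))
E
```

```text
d [-501.4 -597.   142.3] a [-0.     -0.      0.1303]
bed z 0.023535872620456866 296
bed y range [-0.03518384  0.03823662]
base y [-0.0495229   0.04959311] x -0.11345556307351569
bench z -0.00010130263042440468
```

```bash
python3 -m inch '[{"dx":-130,"dy":-154,"az":0.13,"jaw":1},{"dx":-501,"dy":-597,"az":0.13},{"dx":-501,"dy":-597,"az":0.13},{"dx":-501,"dy":-597,"az":0.13},{"dx":-501,"dy":-597,"az":0.13},{"dx":-501,"dy":-597,"az":0.13},{"dx":-501,"dy":-597,"az":0.13},{"dx":-501,"dy":-597,"az":0.13}]' 60
python3 - <<'E'
from h import *
go(.4649,-.1935,.10,155.3)
E
```

```text
d [-501.4 -597.   142.3] a [-0.     -0.      0.1303]schema error: expected keys dx, dy, dz, ax, ay, az, jaw
```

```bash
python3 -m inch '[{"dx":-501,"dy":-597,"dz":0,"ax":0,"ay":0,"az":0.13,"jaw":1},{"dx":-501,"dy":-597,"dz":0,"ax":0,"ay":0,"az":0.13,"jaw":1},{"dx":-501,"dy":-597,"dz":0,"ax":0,"ay":0,"az":0.13,"jaw":1},{"dx":-501,"dy":-597,"dz":0,"ax":0,"ay":0,"az":0.13,"jaw":1},{"dx":-501,"dy":-597,"dz":0,"ax":0,"ay":0,"az":0.13,"jaw":1},{"dx":-501,"dy":-597,"dz":0,"ax":0,"ay":0,"az":0.13,"jaw":1},{"dx":-501,"dy":-597,"dz":0,"ax":0,"ay":0,"az":0.13,"jaw":1},{"dx":-501,"dy":-597,"dz":0,"ax":0,"ay":0,"az":0.13,"jaw":1}]' 60
python3 - <<'E'
from h import *
go(.4649,-.1935,.10,155.3)
E
```

```text
t: 1.77
eef_pos: [0.2921, 0.2162, 0.2426]
eef_rot: [3.141, 0.001, 2.711]
wrist_force: [1.4, 0.6, 0.5]
opening: 0.0853
grasp_force: 0.0
d [-327.8 -300.4  142.6] a [0.0006 0.0007 0.0009]
```

```bash
python3 -m inch '[{"dx":-328,"dy":-300,"dz":142,"ax":0,"ay":0,"az":0,"jaw":1},{"dx":-328,"dy":-300,"dz":142,"ax":0,"ay":0,"az":0,"jaw":1},{"dx":-328,"dy":-300,"dz":142,"ax":0,"ay":0,"az":0,"jaw":1},{"dx":-328,"dy":-300,"dz":142,"ax":0,"ay":0,"az":0,"jaw":1},{"dx":-328,"dy":-300,"dz":142,"ax":0,"ay":0,"az":0,"jaw":1},{"dx":-328,"dy":-300,"dz":142,"ax":0,"ay":0,"az":0,"jaw":1},{"dx":-328,"dy":-300,"dz":142,"ax":0,"ay":0,"az":0,"jaw":1},{"dx":-328,"dy":-300,"dz":142,"ax":0,"ay":0,"az":0,"jaw":1}]'
python3 - <<'E'
from h import *
go(.4649,-.1935,.10,155.3)
E
```

```text
t: 2.43
eef_pos: [0.4157, -0.0768, 0.1404]
eef_rot: [3.142, 0.001, 2.71]
wrist_force: [1.2, 0.2, 0.3]
opening: 0.0856
grasp_force: 0.0
d [-93.4 -85.4  40.5] a [ 0.0001  0.0006 -0.0004]
```

Run:
```python
from h import *
im,d=imaging.camera("top");C=cloud("top",d);X,Y,Z=C[...,0],C[...,1],C[...,2]
m=(abs(X-.52)<.14)&(abs(Y+.21)<.14)&(Z>.02)&(Z<.04)
print(cv2.minAreaRect(C[m][:,:2].astype(np.float32)))
```

```text
((0.521003246307373, -0.21906061470508575), (0.04099242016673088, 0.18993577361106873), 65.26271057128906)
```

```bash
python3 -m inch '[{"dx":-93.4,"dy":-85.4,"dz":40,"ax":0,"ay":0,"az":0,"jaw":1},{"dx":-93.4,"dy":-85.4,"dz":40,"ax":0,"ay":0,"az":0,"jaw":1},{"dx":-93.4,"dy":-85.4,"dz":40,"ax":0,"ay":0,"az":0,"jaw":1},{"dx":-93.4,"dy":-85.4,"dz":40,"ax":0,"ay":0,"az":0,"jaw":1},{"dx":-93.4,"dy":-85.4,"dz":70,"ax":0,"ay":0,"az":0,"jaw":1},{"dx":-93.4,"dy":-85.4,"dz":100,"ax":0,"ay":0,"az":0,"jaw":1},{"dx":-93.4,"dy":-85.4,"dz":126,"ax":0,"ay":0,"az":0,"jaw":1},{"dx":-93.4,"dy":-85.4,"dz":126,"ax":0,"ay":0,"az":0,"jaw":1}]'
python3 -m inch '[{"dx":0,"dy":0,"dz":0,"ax":0,"ay":0,"az":0,"jaw":0},{"dx":0,"dy":0,"dz":0,"ax":0,"ay":0,"az":0,"jaw":0},{"dx":0,"dy":0,"dz":0,"ax":0,"ay":0,"az":0,"jaw":0},{"dx":0,"dy":0,"dz":0,"ax":0,"ay":0,"az":0,"jaw":0},{"dx":0,"dy":0,"dz":0,"ax":0,"ay":0,"az":0,"jaw":0},{"dx":0,"dy":0,"dz":0,"ax":0,"ay":0,"az":0,"jaw":0},{"dx":0,"dy":0,"dz":0,"ax":0,"ay":0,"az":0,"jaw":0},{"dx":0,"dy":0,"dz":0,"ax":0,"ay":0,"az":0,"jaw":0}]' 60
python3 - <<'E'
from h import *
s=sensors.state();print(s["eef_pos"],s["opening"],s["grasp_force"])
E
```

```text
t: 3.15
eef_pos: [0.4627, -0.1899, 0.0113]
eef_rot: [3.14, -0.007, 2.71]
wrist_force: [-0.9, 0.6, -0.8]
opening: 0.0856
grasp_force: 0.0
t: 3.82
eef_pos: [0.4653, -0.1917, 0.0166]
eef_rot: [-3.141, 0.003, 2.711]
wrist_force: [-0.6, 1.6, 7.4]
opening: 0.0391
grasp_force: 61.2
[ 0.46531677 -0.1916699   0.01664583] 0.03913568236828664 61.200528144836426
```

```bash
python3 -m inch '[{"dx":0,"dy":0,"dz":-15,"ax":0,"ay":0,"az":0,"jaw":0},{"dx":0,"dy":0,"dz":-35,"ax":0,"ay":0,"az":0,"jaw":0},{"dx":0,"dy":0,"dz":-60,"ax":0,"ay":0,"az":0,"jaw":0},{"dx":0,"dy":0,"dz":-60,"ax":0,"ay":0,"az":0,"jaw":0},{"dx":0,"dy":0,"dz":-60,"ax":0,"ay":0,"az":0,"jaw":0},{"dx":0,"dy":0,"dz":-60,"ax":0,"ay":0,"az":0,"jaw":0}]'
cat >> h.py <<'E'
def rail(zlo,zhi):
    """rail top from the top camera: rect, plane tilt along its axis, tool-relative pose"""
    im,d=imaging.camera("top");C=cloud("top",d);s=sensors.state();p=s["eef_pos"][:2]
    a=s["eef_rot"][2];u=np.array([-np.cos(a),-np.sin(a)]);n=np.array([-u[1],u[0]])
    q=C[...,:2]-p;l=q@u;w=q@n
    m=(l>.045)&(l<.19)&(abs(w)<.035)&(C[...,2]>zlo)&(C[...,2]<zhi)
    P=C[m];L=l[m];W=w[m]
    pl=np.polyfit(L,P[:,2],1)
    r=cv2.minAreaRect(np.c_[L,W].astype(np.float32))
    print("n",m.sum(),"z at tool",pl[1],"slope",pl[0],"far end l",np.percentile(L,99.5),"rect(l,w)",np.round(r[0],4),np.round(r[1],4),r[2],"w axis fit",np.polyfit(L,W,1))
E
python3 - <<'E'
from h import *
s=sensors.state();print(s["eef_pos"],s["eef_rot"],s["opening"],s["wrist_force"],s["wrist_torque"]);rail(.05,.13)
print(vpt(-.195));go(*vpt(-.195),.075,203.4)
E
```

```text
t: 4.32
eef_pos: [0.4643, -0.191, 0.0749]
eef_rot: [-3.142, -0.0, 2.711]
wrist_force: [1.6, -0.0, -0.6]
opening: 0.0386
grasp_force: 60.6
[ 0.46430011 -0.19102355  0.0748505 ] [-3.14158866e+00 -8.16588193e-05  2.71082915e+00] 0.03859720045940844 [ 1.568536   -0.01514537 -0.6298912 ] [0.05968172 0.06251031 0.03041016]
n 518 z at tool 0.08497965781639574 slope 0.008694784493127328 far end l 0.15686199963168448 rect(l,w) [ 0.1147 -0.0012] [0.0416 0.0854] 89.02996826171875 w axis fit [-0.04891845  0.00714487]
[0.44713785 0.00555616]
d [ 97.5 171.4  -0.4] a [ 7.000e-04 -1.000e-03 -8.392e-01]
```

```bash
python3 -m inch '[{"dx":14,"dy":25,"dz":0,"ax":0,"ay":0,"az":-0.1,"jaw":0},{"dx":29,"dy":51,"dz":0,"ax":0,"ay":0,"az":-0.22,"jaw":0},{"dx":43,"dy":76,"dz":0,"ax":0,"ay":0,"az":-0.34,"jaw":0},{"dx":57,"dy":101,"dz":0,"ax":0,"ay":0,"az":-0.46,"jaw":0},{"dx":71,"dy":125,"dz":0,"ax":0,"ay":0,"az":-0.58,"jaw":0},{"dx":85,"dy":148,"dz":0,"ax":0,"ay":0,"az":-0.7,"jaw":0},{"dx":97.5,"dy":171.4,"dz":0,"ax":0,"ay":0,"az":-0.81,"jaw":0},{"dx":97.5,"dy":171.4,"dz":0,"ax":0,"ay":0,"az":-0.839,"jaw":0}]'
python3 -m inch '[{"dx":0,"dy":0,"dz":0,"ax":0,"ay":0,"az":0,"jaw":0},{"dx":0,"dy":0,"dz":0,"ax":0,"ay":0,"az":0,"jaw":0},{"dx":0,"dy":0,"dz":0,"ax":0,"ay":0,"az":0,"jaw":0}]'
python3 - <<'E'
from h import *
go(*vpt(-.195),.047,203.4);rail(.06,.11)
im,d=imaging.camera("scene");cv2.imwrite("pics/s1.png",im);imt,_=imaging.camera("top")
cv2.imwrite("pics/p1.png",np.hstack([cv2.resize(im[180:400,200:460],(400,338)),cv2.resize(imt[200:420,220:480],(400,338))]))
E
```

```text
t: 5.03
eef_pos: [0.4459, 0.0089, 0.0741]
eef_rot: [3.139, -0.002, -2.724]
wrist_force: [0.1, -0.1, -0.7]
opening: 0.0391
grasp_force: 60.8
t: 5.28
eef_pos: [0.4476, 0.0047, 0.0745]
eef_rot: [3.141, -0.001, -2.735]
wrist_force: [1.0, -0.6, -2.0]
opening: 0.0389
grasp_force: 60.7
d [ 0.   1.  27.5] a [ 0.0003 -0.0005 -0.0022]
n 615 z at tool 0.08815554499103792 slope -0.008670298999864656 far end l 0.1559914513069979 rect(l,w) [ 0.1101 -0.0018] [0.1283 0.0449] 3.3073740005493164 w axis fit [ 0.06332609 -0.00941145]
```

View pics/p1.png

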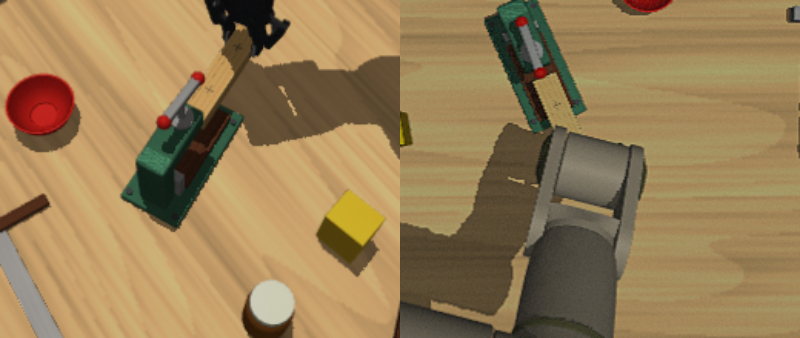

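The pictures show the rail held lengthwise in front of the throat (left view: pencil crosses at 238,45 and 208,88), with its tip just under the handle's front ball. Next I lower it to about 3 mm over the bed and measure its line.

```bash
python3 -m inch '[{"dx":0,"dy":1,"dz":10,"ax":0,"ay":0,"az":-0.002,"jaw":0},{"dx":0,"dy":1,"dz":20,"ax":0,"ay":0,"az":-0.002,"jaw":0},{"dx":0,"dy":1,"dz":28,"ax":0,"ay":0,"az":-0.002,"jaw":0},{"dx":0,"dy":1,"dz":28,"ax":0,"ay":0,"az":-0.002,"jaw":0},{"dx":0,"dy":1,"dz":28,"ax":0,"ay":0,"az":-0.002,"jaw":0}]'
cat >> h.py <<'E'
def railv(zlo,zhi,cam="scene",x0=-.15,x1=-.055):
    im,d=imaging.camera(cam);C=cloud(cam,d);a=VY-np.pi;X=C[...,:2]-V0
    vx=X@[np.cos(a),np.sin(a)];vy=X@[-np.sin(a),np.cos(a)]
    m=(vx>x0)&(vx<x1)&(abs(vy)<.045)&(C[...,2]>zlo)&(C[...,2]<zhi)
    L,W,Z=vx[m],vy[m],C[m][:,2]
    # bin edges along x
    rows=[]
    for b in np.arange(x0,x1,.01):
        k=(L>=b)&(L<b+.01)
        if k.sum()>12: rows.append((b+.005,*np.percentile(W[k],[3,97]),np.median(Z[k])))
    r=np.array(rows);print(cam,m.sum());print(np.round(r*1000,1));
    if len(r)>2: print("mid line",np.polyfit(r[:,0],(r[:,1]+r[:,2])/2,1),"z",np.polyfit(L,Z,1))
E
python3 - <<'E'
from h import *
s=sensors.state();print(s["eef_pos"],s["wrist_force"])
railv(.045,.07);railv(.045,.07,"top")
E
```

```text
t: 5.85
eef_pos: [0.4471, 0.0059, 0.0467]
eef_rot: [3.141, -0.001, -2.732]
wrist_force: [-1.1, -0.3, -0.9]
opening: 0.0388
grasp_force: 60.8
[0.44708505 0.00592098 0.046713  ] [-1.08223597 -0.28178392 -0.92440693]
scene 591
[[-145.   -20.    18.1   60. ]
 [-135.   -20.3   18.1   60.3]
 [-125.   -19.9   18.2   60.2]
 [-115.   -20.3   17.9   59.5]
 [-105.   -20.2   18.1   60.3]
 [ -95.   -20.8   18.2   59.8]
 [ -85.   -19.5   17.6   60.2]
 [ -75.   -20.9   17.5   59.7]
 [ -65.   -19.6   17.9   59.9]
 [ -55.     4.3   17.4   59.2]]
mid line [0.06325832 0.00640805] z [-0.00428694  0.0590967 ]
top 485
[[-135.   -19.8    0.4   60.1]
 [-125.   -20.1    4.4   59.6]
 [-115.   -19.7   17.3   59.5]
 [-105.   -19.5   18.1   60. ]
 [ -95.   -20.    17.5   60.4]
 [ -85.   -19.8   17.6   59.6]
 [ -75.   -19.7   17.2   60.1]
 [ -65.   -20.    17.4   59.7]
 [ -55.   -19.2   16.9   59. ]]
mid line [0.08867918 0.00560555] z [-0.00196487  0.05957382]
```

```bash
python3 -m inch '[{"dx":0,"dy":-0.8,"dz":2.5,"ax":0,"ay":0,"az":0,"jaw":0},{"dx":0,"dy":-0.8,"dz":5,"ax":0,"ay":0,"az":0,"jaw":0},{"dx":0,"dy":-0.8,"dz":5,"ax":0,"ay":0,"az":0,"jaw":0},{"dx":0,"dy":-0.8,"dz":5,"ax":0,"ay":0,"az":0,"jaw":0}]'
python3 -m inch '[{"dx":-10,"dy":0,"dz":0,"ax":0,"ay":0,"az":0,"jaw":0},{"dx":-20,"dy":0,"dz":0,"ax":0,"ay":0,"az":0,"jaw":0},{"dx":-30,"dy":0,"dz":0,"ax":0,"ay":0,"az":0,"jaw":0},{"dx":-40,"dy":0,"dz":0,"ax":0,"ay":0,"az":0,"jaw":0},{"dx":-40,"dy":0,"dz":0,"ax":0,"ay":0,"az":0,"jaw":0}]'
python3 - <<'E'
from h import *
s=sensors.state();print(s["eef_pos"],s["wrist_force"],s["wrist_torque"])
railv(.045,.07);
E
```

```text
t: 6.28
eef_pos: [0.4474, 0.0054, 0.0419]
eef_rot: [3.142, -0.0, -2.731]
wrist_force: [-0.6, 0.3, -0.7]
opening: 0.0389
grasp_force: 60.8
t: 6.7
eef_pos: [0.4862, 0.0219, 0.0421]
eef_rot: [-3.14, 0.002, -2.731]
wrist_force: [-0.4, -0.1, -0.9]
opening: 0.0386
grasp_force: 60.8
[0.48621283 0.02191475 0.04207677] [-0.41571945 -0.11453593 -0.89059502] [-0.04514096  0.05059668  0.03210181]
scene 611
[[-145.   -33.2   30.4   56.7]
 [-135.   -20.9   18.    56.1]
 [-125.   -20.7   17.6   55.7]
 [-115.   -20.9   17.5   55.8]
 [-105.   -20.4   16.9   55.9]
 [ -95.   -20.2   17.    56.1]
 [ -85.   -20.5   17.3   55.3]
 [ -75.   -21.    17.4   55.9]
 [ -65.   -20.7   16.7   55.9]
 [ -55.     3.9   17.    54.2]]
mid line [0.06215482 0.00577009] z [-0.01781862  0.05395308]
```

```bash
python3 -m inch '[{"dx":-8,"dy":0.5,"dz":0,"ax":0,"ay":0,"az":0,"jaw":0},{"dx":-16,"dy":1,"dz":0,"ax":0,"ay":0,"az":0,"jaw":0},{"dx":-24,"dy":1.5,"dz":0,"ax":0,"ay":0,"az":0,"jaw":0},{"dx":-30,"dy":1.5,"dz":0,"ax":0,"ay":0,"az":0,"jaw":0},{"dx":-34,"dy":1.5,"dz":0,"ax":0,"ay":0,"az":0,"jaw":0},{"dx":-34,"dy":1.5,"dz":0,"ax":0,"ay":0,"az":0,"jaw":0},{"dx":-34,"dy":1.5,"dz":0,"ax":0,"ay":0,"az":0,"jaw":0}]'
python3 - <<'E'
from h import *
s=sensors.state();print(s["eef_pos"],s["wrist_force"],s["wrist_torque"])
railv(.045,.07,x0=-.12)
E
```

```text
t: 7.33
eef_pos: [0.5147, 0.0364, 0.0417]
eef_rot: [3.141, -0.0, -2.731]
wrist_force: [-0.3, 0.2, -0.9]
opening: 0.039
grasp_force: 60.8
[0.51466509 0.03637329 0.04174763] [-0.25540461  0.20313534 -0.9235011 ] [-0.07536924  0.03434605 -0.02998945]
scene 426
[[-115.   -21.9   32.4   56. ]
 [-105.   -22.1   24.6   55.3]
 [ -95.   -18.    18.7   55.4]
 [ -85.   -19.    19.8   55.3]
 [ -75.   -18.7   19.4   55.4]
 [ -65.   -17.8   19.3   55.9]
 [ -55.     4.4   19.7   55.1]]
mid line [0.06925737 0.00879773] z [-0.02765302  0.05314252]
```

```bash
python3 -m inch '[{"dx":0,"dy":0,"dz":0.8,"ax":0,"ay":0,"az":0,"jaw":0},{"dx":0,"dy":0,"dz":1.5,"ax":0,"ay":0,"az":0,"jaw":0},{"dx":0,"dy":0,"dz":1.5,"ax":0,"ay":0,"az":0,"jaw":0},{"dx":0,"dy":0,"dz":1.5,"ax":0,"ay":0,"az":0,"jaw":0}]'
python3 -m inch '[{"dx":-1,"dy":0,"dz":0,"ax":0,"ay":0,"az":0,"jaw":0},{"dx":-2,"dy":0,"dz":0,"ax":0,"ay":0,"az":0,"jaw":0},{"dx":-3,"dy":0,"dz":0,"ax":0,"ay":0,"az":0,"jaw":0},{"dx":-3,"dy":0,"dz":0,"ax":0,"ay":0,"az":0,"jaw":0},{"dx":-3,"dy":0,"dz":0,"ax":0,"ay":0,"az":0,"jaw":0}]'
```

```text
t: 7.72
eef_pos: [0.5147, 0.0362, 0.0405]
eef_rot: [-3.142, 0.0, -2.732]
wrist_force: [-1.1, -0.8, 0.0]
opening: 0.0391
grasp_force: 61.0
t: 8.13
eef_pos: [0.5178, 0.0375, 0.0404]
eef_rot: [-3.141, 0.001, -2.731]
wrist_force: [1.4, -0.3, 0.3]
opening: 0.0389
grasp_force: 61.0
```

```bash
for i in 1 ; do python3 -m inch '[{"dx":-0.5,"dy":0,"dz":0,"ax":0,"ay":0,"az":0,"jaw":0},{"dx":-1,"dy":0,"dz":0,"ax":0,"ay":0,"az":0,"jaw":0},{"dx":-1,"dy":0,"dz":0,"ax":0,"ay":0,"az":0,"jaw":0},{"dx":-1,"dy":0,"dz":0,"ax":0,"ay":0,"az":0,"jaw":0}]'; done
python3 -m inch '[{"dx":-0.5,"dy":0,"dz":0,"ax":0,"ay":0,"az":0,"jaw":0},{"dx":-1,"dy":0,"dz":0,"ax":0,"ay":0,"az":0,"jaw":0},{"dx":-1,"dy":0,"dz":0,"ax":0,"ay":0,"az":0,"jaw":0},{"dx":-1,"dy":0,"dz":0,"ax":0,"ay":0,"az":0,"jaw":0}]'
```

```text
t: 8.47
eef_pos: [0.5184, 0.0379, 0.0404]
eef_rot: [3.142, -0.0, -2.731]
wrist_force: [-0.2, 0.7, 0.3]
opening: 0.0391
grasp_force: 60.9
t: 8.8
eef_pos: [0.5194, 0.0383, 0.0404]
eef_rot: [3.142, 0.0, -2.731]
wrist_force: [0.4, -0.5, 0.4]
opening: 0.0392
grasp_force: 60.9
```

```bash
python3 -m inch '[{"dx":-0.5,"dy":0,"dz":0,"ax":0,"ay":0,"az":0,"jaw":0},{"dx":-0.7,"dy":0,"dz":0,"ax":0,"ay":0,"az":0,"jaw":0},{"dx":-0.7,"dy":0,"dz":0,"ax":0,"ay":0,"az":0,"jaw":0}]'; 
python3 -m inch '[{"dx":-0.5,"dy":0,"dz":0,"ax":0,"ay":0,"az":0,"jaw":0},{"dx":-0.7,"dy":0,"dz":0,"ax":0,"ay":0,"az":0,"jaw":0},{"dx":-0.7,"dy":0,"dz":0,"ax":0,"ay":0,"az":0,"jaw":0}]'
```

```text
t: 9.05
eef_pos: [0.52, 0.0386, 0.0404]
eef_rot: [3.142, 0.0, -2.731]
wrist_force: [-0.6, -1.0, -0.1]
opening: 0.0394
grasp_force: 60.9
t: 9.3
eef_pos: [0.5207, 0.0388, 0.0404]
eef_rot: [-3.142, 0.0, -2.731]
wrist_force: [-0.1, -0.5, 0.4]
opening: 0.0388
grasp_force: 60.9
```

```bash
python3 -m inch '[{"dx":-0.5,"dy":0,"dz":0,"ax":0,"ay":0,"az":0,"jaw":0},{"dx":-0.8,"dy":0,"dz":0,"ax":0,"ay":0,"az":0,"jaw":0},{"dx":-0.8,"dy":0,"dz":0,"ax":0,"ay":0,"az":0,"jaw":0}]'; 
python3 -m inch '[{"dx":-0.5,"dy":0,"dz":0,"ax":0,"ay":0,"az":0,"jaw":0},{"dx":-0.8,"dy":0,"dz":0,"ax":0,"ay":0,"az":0,"jaw":0},{"dx":-0.8,"dy":0,"dz":0,"ax":0,"ay":0,"az":0,"jaw":0}]'
```

```text
t: 9.55
eef_pos: [0.5207, 0.0389, 0.0404]
eef_rot: [3.141, -0.002, -2.731]
wrist_force: [-4.8, -2.7, 2.6]
opening: 0.0389
grasp_force: 61.4
t: 9.8
eef_pos: [0.5207, 0.0389, 0.0404]
eef_rot: [3.141, -0.003, -2.731]
wrist_force: [-7.9, -5.7, 4.8]
opening: 0.0388
grasp_force: 61.7
```

```bash
python3 -m inch '[{"dx":0.5,"dy":0,"dz":0,"ax":0,"ay":0,"az":0,"jaw":0.9},{"dx":0.5,"dy":0,"dz":0,"ax":0,"ay":0,"az":0,"jaw":0.9},{"dx":0.5,"dy":0,"dz":0,"ax":0,"ay":0,"az":0,"jaw":0.9},{"dx":0.5,"dy":0,"dz":0,"ax":0,"ay":0,"az":0,"jaw":0.9},{"dx":0.5,"dy":0,"dz":0,"ax":0,"ay":0,"az":0,"jaw":0.9},{"dx":0.5,"dy":0,"dz":0,"ax":0,"ay":0,"az":0,"jaw":0.9}]'
python3 -m inch '[{"dx":10,"dy":0,"dz":-30,"ax":0,"ay":0,"az":0,"jaw":0.9},{"dx":30,"dy":0,"dz":-60,"ax":0,"ay":0,"az":0,"jaw":0.9},{"dx":50,"dy":0,"dz":-100,"ax":0,"ay":0,"az":0,"jaw":0.9},{"dx":70,"dy":0,"dz":-140,"ax":0,"ay":0,"az":0,"jaw":0.9},{"dx":80,"dy":0,"dz":-180,"ax":0,"ay":0,"az":0,"jaw":0.9},{"dx":80,"dy":0,"dz":-200,"ax":0,"ay":0,"az":0,"jaw":0.9},{"dx":80,"dy":0,"dz":-210,"ax":0,"ay":0,"az":0,"jaw":0.9},{"dx":80,"dy":0,"dz":-210,"ax":0,"ay":0,"az":0,"jaw":0.9}]'
python3 - <<'E'
from h import *
railv(.045,.07,x0=-.17,x1=-.02)
im,d=imaging.camera("scene");C=cloud("scene",d);a=VY-np.pi;X=C[...,:2]-V0
vx=X@[np.cos(a),np.sin(a)];vy=X@[-np.sin(a),np.cos(a)];Z=C[...,2]
m=(abs(vy)<.015)&(vx>-.17)&(vx<-.1)&(Z>.045)&(Z<.07);print("outer end",np.percentile(vx[m],[0,1,3]))
m=(abs(vx)<.07)&(abs(vy)<.07)&(Z>.18)&(Z<.22);print("handle",cv2.minAreaRect(C[m][:,:2].astype(np.float32)))
C2=cloud("top",imaging.camera("top")[1]);m=(np.hypot(C2[...,0]-V0[0],C2[...,1]-V0[1])<.07)&(C2[...,2]>.18)&(C2[...,2]<.22);print(m.sum(),cv2.minAreaRect(C2[m][:,:2].astype(np.float32)))
go(*V0,.26,202)
cv2.imwrite("pics/p2.png",cv2.resize(im[180:400,200:460],(650,550)))
E
```

```text
t: 10.3
eef_pos: [0.5217, 0.0393, 0.0404]
eef_rot: [-3.142, 0.0, -2.731]
wrist_force: [0.2, 0.5, -0.3]
opening: 0.0769
grasp_force: 0.0
t: 10.97
eef_pos: [0.4489, 0.0072, 0.253]
eef_rot: [-3.138, 0.005, -2.732]
wrist_force: [0.1, 0.2, -0.0]
opening: 0.0768
grasp_force: 0.0
scene 604
[[-145.   -18.6   19.7   54.5]
 [-135.   -19.2   19.1   54.1]
 [-125.   -18.4   19.5   54.5]
 [-115.   -17.5   19.7   54. ]
 [-105.   -18.6   19.4   54. ]
 [ -95.   -18.4   19.1   54.4]
 [ -85.   -17.9   18.9   54.3]
 [ -75.   -18.4   19.    54.3]
 [ -65.   -16.3   19.6   54.4]
 [ -55.     3.8   19.3   54.2]
 [ -45.     9.6   19.6   55.3]
 [ -35.     8.7   19.5   54.5]
 [ -25.    10.    19.2   54.1]]
mid line [0.13452154 0.01606738] z [-0.00296908  0.0538244 ]
outer end [-0.1474082  -0.14640732 -0.14555288]
handle ((0.6282621622085571, 0.08434011042118073), (0.09713071584701538, 0.018634814769029617), 21.21852684020996)
283 ((0.6259440779685974, 0.0833539292216301), (0.09744373708963394, 0.018864836543798447), 19.57166290283203)
d [-193.5   -1.9  -11.1] a [ 0.0012 -0.0017  0.0263]
```

View pics/p2.png

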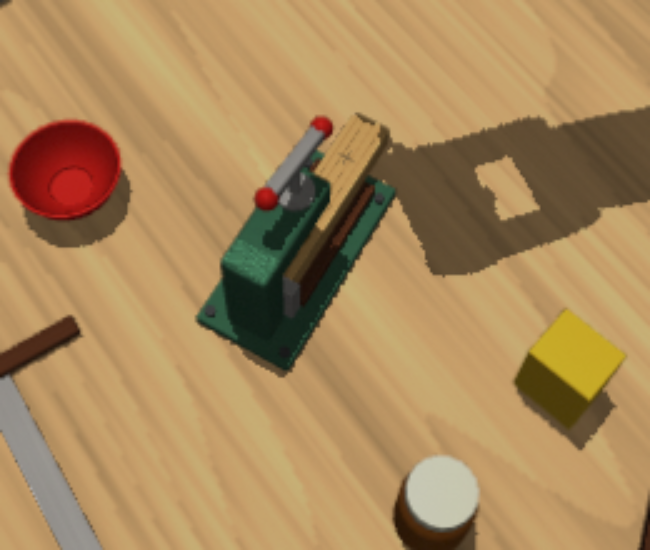

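The rail lies in the vise (outer end at 372,125, inner end at the stop at 290,290), home, flat and centred. Now the handle, with its balls at (321,126) and (265,198).

```bash
python3 -m inch '[{"dx":-40,"dy":0,"dz":-11,"ax":0,"ay":0,"az":0.05,"jaw":0.7},{"dx":-80,"dy":-1,"dz":-11,"ax":0,"ay":0,"az":0.05,"jaw":0.7},{"dx":-120,"dy":-1.5,"dz":-11,"ax":0,"ay":0,"az":0.055,"jaw":0.7},{"dx":-160,"dy":-2,"dz":-11,"ax":0,"ay":0,"az":0.055,"jaw":0.7},{"dx":-194,"dy":-2,"dz":-11,"ax":0,"ay":0,"az":0.055,"jaw":0.7},{"dx":-194,"dy":-2,"dz":-11,"ax":0,"ay":0,"az":0.055,"jaw":0.7},{"dx":-194,"dy":-2,"dz":-11,"ax":0,"ay":0,"az":0.055,"jaw":0.7}]'
python3 - <<'E'
from h import *
go(.627,.0837,.184,200.3)
E
```

```text
t: 11.7
eef_pos: [0.6276, 0.0836, 0.258]
eef_rot: [3.14, -0.004, -2.785]
wrist_force: [-0.2, -0.5, 0.0]
opening: 0.0599
grasp_force: 0.0
d [ 0.2  0.1 74. ] a [ 0.0018 -0.0044  0.0022]
```

```bash
python3 -m inch '[{"dx":0,"dy":0,"dz":30,"ax":0,"ay":0,"az":0,"jaw":0.7},{"dx":0,"dy":0,"dz":55,"ax":0,"ay":0,"az":0,"jaw":0.7},{"dx":0,"dy":0,"dz":76,"ax":0,"ay":0,"az":0,"jaw":0.7},{"dx":0,"dy":0,"dz":76,"ax":0,"ay":0,"az":0,"jaw":0.7},{"dx":0,"dy":0,"dz":76,"ax":0,"ay":0,"az":0,"jaw":0.7}]'
python3 -m inch '[{"dx":0,"dy":0,"dz":0,"ax":0,"ay":0,"az":0,"jaw":0},{"dx":0,"dy":0,"dz":0,"ax":0,"ay":0,"az":0,"jaw":0},{"dx":0,"dy":0,"dz":0,"ax":0,"ay":0,"az":0,"jaw":0},{"dx":0,"dy":0,"dz":0,"ax":0,"ay":0,"az":0,"jaw":0},{"dx":0,"dy":0,"dz":0,"ax":0,"ay":0,"az":0,"jaw":0},{"dx":0,"dy":0,"dz":0,"ax":0,"ay":0,"az":0,"jaw":0},{"dx":0,"dy":0,"dz":0,"ax":0,"ay":0,"az":0,"jaw":0}]' 80
python3 - <<'E'
from h import *
s=sensors.state();print(s["eef_pos"],s["wrist_force"],s["wrist_torque"],s["joint_pos"])
E
```

```text
t: 12.12
eef_pos: [0.6261, 0.0826, 0.1849]
eef_rot: [3.141, -0.002, -2.787]
wrist_force: [0.1, -0.9, 1.0]
opening: 0.0599
grasp_force: 0.0
t: 12.7
eef_pos: [0.6267, 0.0843, 0.1869]
eef_rot: [3.14, 0.002, -2.786]
wrist_force: [-3.8, 6.5, 6.0]
opening: 0.0127
grasp_force: 79.0
[0.62668791 0.08427357 0.18685872] [-3.78397537  6.54938655  6.02471727] [ 0.9852702   0.53617398 -0.25614803] [-0.05416003  0.56523629  1.14363493  0.00235477  1.43173536 -1.98094382]
```

```bash
python3 -m inch '[{"dx":0,"dy":0.8,"dz":0,"ax":0,"ay":0,"az":0,"jaw":0},{"dx":0,"dy":0.8,"dz":0,"ax":0,"ay":0,"az":0,"jaw":0},{"dx":0,"dy":0.8,"dz":0,"ax":0,"ay":0,"az":0.05,"jaw":0},{"dx":0,"dy":0.8,"dz":0,"ax":0,"ay":0,"az":0.1,"jaw":0},{"dx":0,"dy":0.8,"dz":0,"ax":0,"ay":0,"az":0.15,"jaw":0},{"dx":0,"dy":0.8,"dz":0,"ax":0,"ay":0,"az":0.2,"jaw":0},{"dx":0,"dy":0.8,"dz":0,"ax":0,"ay":0,"az":0.25,"jaw":0},{"dx":0,"dy":0.8,"dz":0,"ax":0,"ay":0,"az":0.3,"jaw":0}]' 120
cat > st.py <<'E'
from h import *
s=sensors.state();a=s["eef_rot"][2]
print("yaw %.3f Tz %.3f"%(a,s["wrist_torque"][2]),"F tool xy",np.round([s["wrist_force"]@[np.cos(a),np.sin(a),0],s["wrist_force"]@[np.sin(a),-np.cos(a),0]],1),"pos",s["eef_pos"],"j6 %.3f"%s["joint_pos"][5],"T",s["wrist_torque"])
E
python3 st.py
```

```text
t: 13.37
eef_pos: [0.6267, 0.0844, 0.187]
eef_rot: [3.141, 0.002, -3.087]
wrist_force: [-2.2, 2.3, 5.9]
opening: 0.011
grasp_force: 117.5
yaw -3.087 Tz 0.463 F tool xy [2.1 2.4] pos [0.62665494 0.08439328 0.18697726] j6 -1.678 T [0.38809183 0.38677381 0.46311443]
```

```bash
python3 -m inch '[{"dx":0,"dy":0,"dz":-1,"ax":0,"ay":0,"az":0.11,"jaw":0},{"dx":0,"dy":0,"dz":-1,"ax":0,"ay":0,"az":0.22,"jaw":0},{"dx":0,"dy":0,"dz":-1,"ax":0,"ay":0,"az":0.33,"jaw":0},{"dx":0,"dy":0,"dz":-1,"ax":0,"ay":0,"az":0.44,"jaw":0},{"dx":0,"dy":0,"dz":-1,"ax":0,"ay":0,"az":0.55,"jaw":0},{"dx":0,"dy":0,"dz":-1,"ax":0,"ay":0,"az":0.65,"jaw":0},{"dx":0,"dy":0,"dz":-1,"ax":0,"ay":0,"az":0.7,"jaw":0},{"dx":0,"dy":0,"dz":-1,"ax":0,"ay":0,"az":0.75,"jaw":0}]';python3 st.py
```

```text
t: 14.03
eef_pos: [0.6267, 0.0845, 0.187]
eef_rot: [3.14, -0.0, 2.446]
wrist_force: [0.2, 4.0, 0.3]
opening: 0.0115
grasp_force: 118.0
yaw 2.446 Tz 0.454 F tool xy [2.5 3.2] pos [0.62667217 0.08451666 0.18700093] j6 -0.928 T [ 0.50396545 -0.00924912  0.45371411]
```

```bash
python3 -m inch '[{"dx":0,"dy":0,"dz":0,"ax":0,"ay":0,"az":0.05,"jaw":0},{"dx":0,"dy":0,"dz":0,"ax":0,"ay":0,"az":0.1,"jaw":0},{"dx":0,"dy":0,"dz":0,"ax":0,"ay":0,"az":0.15,"jaw":0},{"dx":0,"dy":0,"dz":0,"ax":0,"ay":0,"az":0.2,"jaw":0},{"dx":0,"dy":0,"dz":0,"ax":0,"ay":0,"az":0.25,"jaw":0},{"dx":0,"dy":0,"dz":0,"ax":0,"ay":0,"az":0.3,"jaw":0}]';python3 st.py
python3 -m inch '[{"dx":0,"dy":0,"dz":0,"ax":0,"ay":0,"az":0.05,"jaw":0},{"dx":0,"dy":0,"dz":0,"ax":0,"ay":0,"az":0.1,"jaw":0},{"dx":0,"dy":0,"dz":0,"ax":0,"ay":0,"az":0.15,"jaw":0},{"dx":0,"dy":0,"dz":0,"ax":0,"ay":0,"az":0.2,"jaw":0},{"dx":0,"dy":0,"dz":0,"ax":0,"ay":0,"az":0.25,"jaw":0},{"dx":0,"dy":0,"dz":0,"ax":0,"ay":0,"az":0.3,"jaw":0}]';python3 st.py
```

```text
t: 14.53
eef_pos: [0.6267, 0.0846, 0.187]
eef_rot: [3.14, -0.0, 2.146]
wrist_force: [0.0, 4.0, -0.4]
opening: 0.0112
grasp_force: 117.9
yaw 2.146 Tz 0.508 F tool xy [3.3 2.2] pos [0.62672349 0.08456518 0.18700271] j6 -0.629 T [ 0.59857655 -0.0232774   0.50831197]
t: 15.03
eef_pos: [0.6268, 0.0846, 0.187]
eef_rot: [3.14, -0.001, 1.846]
wrist_force: [-0.0, 4.2, 0.0]
opening: 0.0116
grasp_force: 117.9
yaw 1.846 Tz 0.493 F tool xy [4.  1.1] pos [0.62678729 0.08459969 0.18701674] j6 -0.328 T [ 0.59342125 -0.07980478  0.49347174]
```

```bash
python3 -m inch '[{"dx":0,"dy":0,"dz":0,"ax":0,"ay":0,"az":0.05,"jaw":0},{"dx":0,"dy":0,"dz":0,"ax":0,"ay":0,"az":0.1,"jaw":0},{"dx":0,"dy":0,"dz":0,"ax":0,"ay":0,"az":0.15,"jaw":0},{"dx":0,"dy":0,"dz":0,"ax":0,"ay":0,"az":0.2,"jaw":0},{"dx":0,"dy":0,"dz":0,"ax":0,"ay":0,"az":0.25,"jaw":0},{"dx":0,"dy":0,"dz":0,"ax":0,"ay":0,"az":0.3,"jaw":0}]';python3 st.py
python3 -m inch '[{"dx":0,"dy":0,"dz":0,"ax":0,"ay":0,"az":0.05,"jaw":0},{"dx":0,"dy":0,"dz":0,"ax":0,"ay":0,"az":0.1,"jaw":0},{"dx":0,"dy":0,"dz":0,"ax":0,"ay":0,"az":0.15,"jaw":0},{"dx":0,"dy":0,"dz":0,"ax":0,"ay":0,"az":0.2,"jaw":0},{"dx":0,"dy":0,"dz":0,"ax":0,"ay":0,"az":0.25,"jaw":0}]';python3 st.py
```

```text
t: 15.53
eef_pos: [0.6269, 0.0846, 0.187]
eef_rot: [3.14, -0.001, 1.546]
wrist_force: [0.1, 4.0, 0.1]
opening: 0.0116
grasp_force: 117.9
yaw 1.546 Tz 0.419 F tool xy [ 4. -0.] pos [0.62686188 0.08458078 0.18703365] j6 -0.029 T [ 0.5834599  -0.16399408  0.41894225]
t: 15.95
eef_pos: [0.6269, 0.0846, 0.187]
eef_rot: [3.14, -0.002, 1.296]
wrist_force: [1.6, 4.2, -0.7]
opening: 0.0116
grasp_force: 117.9
yaw 1.296 Tz 0.426 F tool xy [4.4 0.4] pos [0.62691185 0.08458331 0.18703822] j6 0.221 T [ 0.54610072 -0.12173913  0.42612327]
```

```bash
python3 -m inch '[{"dx":0,"dy":0,"dz":0,"ax":0,"ay":0,"az":0.05,"jaw":0},{"dx":0,"dy":0,"dz":0,"ax":0,"ay":0,"az":0.1,"jaw":0},{"dx":0,"dy":0,"dz":0,"ax":0,"ay":0,"az":0.15,"jaw":0},{"dx":0,"dy":0,"dz":0,"ax":0,"ay":0,"az":0.2,"jaw":0}]';python3 st.py
python3 -m inch '[{"dx":0,"dy":0,"dz":0,"ax":0,"ay":0,"az":0.05,"jaw":0},{"dx":0,"dy":0,"dz":0,"ax":0,"ay":0,"az":0.1,"jaw":0},{"dx":0,"dy":0,"dz":0,"ax":0,"ay":0,"az":0.15,"jaw":0},{"dx":0,"dy":0,"dz":0,"ax":0,"ay":0,"az":0.2,"jaw":0}]';python3 st.py
```

```text
t: 16.28
eef_pos: [0.6269, 0.0846, 0.187]
eef_rot: [3.141, -0.002, 1.096]
wrist_force: [0.9, 4.6, 0.1]
opening: 0.012
grasp_force: 117.9
yaw 1.096 Tz 0.443 F tool xy [ 4.5 -1.3] pos [0.62693122 0.084599   0.18703182] j6 0.422 T [ 0.5498006  -0.20620748  0.44266297]
t: 16.62
eef_pos: [0.627, 0.0845, 0.187]
eef_rot: [3.141, -0.002, 0.896]
wrist_force: [2.0, 4.6, -0.2]
opening: 0.0116
grasp_force: 118.0
yaw 0.896 Tz 0.443 F tool xy [ 4.9 -1.3] pos [0.6269724  0.08454838 0.18703983] j6 0.621 T [ 0.57182476 -0.23584693  0.44305717]
```

```bash
python3 -m inch '[{"dx":0,"dy":0,"dz":0,"ax":0,"ay":0,"az":0.05,"jaw":0},{"dx":0,"dy":0,"dz":0,"ax":0,"ay":0,"az":0.1,"jaw":0},{"dx":0,"dy":0,"dz":0,"ax":0,"ay":0,"az":0.15,"jaw":0},{"dx":0,"dy":0,"dz":0,"ax":0,"ay":0,"az":0.2,"jaw":0}]';python3 st.py
python3 -m inch '[{"dx":0,"dy":0,"dz":0,"ax":0,"ay":0,"az":0.05,"jaw":0},{"dx":0,"dy":0,"dz":0,"ax":0,"ay":0,"az":0.1,"jaw":0},{"dx":0,"dy":0,"dz":0,"ax":0,"ay":0,"az":0.15,"jaw":0},{"dx":0,"dy":0,"dz":0,"ax":0,"ay":0,"az":0.2,"jaw":0}]';python3 st.py
```

```text
t: 16.95
eef_pos: [0.627, 0.0845, 0.187]
eef_rot: [3.141, -0.002, 0.696]
wrist_force: [1.1, 3.3, -0.4]
opening: 0.012
grasp_force: 118.0
yaw 0.696 Tz 0.570 F tool xy [ 3.  -1.8] pos [0.6270006  0.08451693 0.18703247] j6 0.821 T [ 0.50473439 -0.26752964  0.56990437]
t: 17.28
eef_pos: [0.627, 0.0845, 0.187]
eef_rot: [-3.141, -0.002, 0.496]
wrist_force: [1.8, 4.0, -0.6]
opening: 0.0118
grasp_force: 118.0
yaw 0.496 Tz 0.637 F tool xy [ 3.5 -2.7] pos [0.62703493 0.08448547 0.18701381] j6 1.021 T [ 0.46118457 -0.2816669   0.63667103]
```

```bash
python3 -m inch '[{"dx":0,"dy":0,"dz":0,"ax":0,"ay":0,"az":0.05,"jaw":0},{"dx":0,"dy":0,"dz":0,"ax":0,"ay":0,"az":0.1,"jaw":0},{"dx":0,"dy":0,"dz":0,"ax":0,"ay":0,"az":0.15,"jaw":0}]';python3 st.py
python3 -m inch '[{"dx":0,"dy":0,"dz":0,"ax":0,"ay":0,"az":0.05,"jaw":0},{"dx":0,"dy":0,"dz":0,"ax":0,"ay":0,"az":0.1,"jaw":0},{"dx":0,"dy":0,"dz":0,"ax":0,"ay":0,"az":0.15,"jaw":0}]';python3 st.py
```

```text
t: 17.53
eef_pos: [0.627, 0.0844, 0.187]
eef_rot: [-3.141, -0.002, 0.346]
wrist_force: [3.1, 2.8, -0.7]
opening: 0.0117
grasp_force: 118.1
yaw 0.346 Tz 0.641 F tool xy [ 3.8 -1.5] pos [0.62702775 0.08444903 0.18700699] j6 1.171 T [ 0.49936299 -0.26783186  0.64091841]
t: 17.78
eef_pos: [0.627, 0.0844, 0.187]
eef_rot: [-3.141, -0.002, 0.196]
wrist_force: [2.0, 3.3, -0.7]
opening: 0.0115
grasp_force: 118.1
yaw 0.196 Tz 0.710 F tool xy [ 2.6 -2.8] pos [0.62703878 0.08442299 0.18703349] j6 1.321 T [ 0.42009413 -0.22715609  0.71031546]
```

```bash
python3 -m inch '[{"dx":0,"dy":0,"dz":0,"ax":0,"ay":0,"az":0.05,"jaw":0},{"dx":0,"dy":0,"dz":0,"ax":0,"ay":0,"az":0.1,"jaw":0},{"dx":0,"dy":0,"dz":0,"ax":0,"ay":0,"az":0.15,"jaw":0}]';python3 st.py
```

```text
t: 18.03
eef_pos: [0.6271, 0.0844, 0.187]
eef_rot: [-3.141, -0.002, 0.046]
wrist_force: [2.1, 3.5, -1.0]
opening: 0.0116
grasp_force: 118.1
yaw 0.046 Tz 0.730 F tool xy [ 2.3 -3.4] pos [0.62705723 0.08437462 0.18701725] j6 1.471 T [ 0.43161835 -0.22528306  0.73021825]
```

```bash
python3 -m inch '[{"dx":0,"dy":0,"dz":0,"ax":0,"ay":0,"az":0,"jaw":0},{"dx":0,"dy":0,"dz":0,"ax":0,"ay":0,"az":0,"jaw":0.6},{"dx":0,"dy":0,"dz":0,"ax":0,"ay":0,"az":0,"jaw":0.6},{"dx":0,"dy":0,"dz":0,"ax":0,"ay":0,"az":0,"jaw":0.6},{"dx":0,"dy":0,"dz":0,"ax":0,"ay":0,"az":0,"jaw":0.6},{"dx":0,"dy":0,"dz":0,"ax":0,"ay":0,"az":0,"jaw":0.6}]'
python3 -m inch '[{"dx":0,"dy":0,"dz":-15,"ax":0,"ay":0,"az":0,"jaw":0.6},{"dx":0,"dy":0,"dz":-40,"ax":0,"ay":0,"az":0,"jaw":0.6},{"dx":0,"dy":0,"dz":-70,"ax":0,"ay":0,"az":0,"jaw":0.6},{"dx":-40,"dy":0,"dz":-80,"ax":0,"ay":0,"az":0,"jaw":0.6},{"dx":-80,"dy":0,"dz":-80,"ax":0,"ay":0,"az":0,"jaw":0.6},{"dx":-120,"dy":0,"dz":-80,"ax":0,"ay":0,"az":0,"jaw":0.6},{"dx":-160,"dy":0,"dz":-80,"ax":0,"ay":0,"az":0,"jaw":0.6},{"dx":-160,"dy":0,"dz":-80,"ax":0,"ay":0,"az":0,"jaw":0.6}]'
python3 - <<'E'
from h import *
railv(.045,.07,x0=-.16,x1=-.06)
im,d=imaging.camera("scene");C=cloud("scene",d);a=VY-np.pi;X=C[...,:2]-V0
vx=X@[np.cos(a),np.sin(a)];vy=X@[-np.sin(a),np.cos(a)];Z=C[...,2]
m=(abs(vy)<.015)&(vx>-.17)&(vx<-.1)&(Z>.045)&(Z<.07);print("outer end",np.percentile(vx[m],[0,1,3]))
m=(abs(vx)<.07)&(abs(vy)<.07)&(Z>.18)&(Z<.22);print("handle",cv2.minAreaRect(C[m][:,:2].astype(np.float32)))
E
```

```text
t: 18.53
eef_pos: [0.6266, 0.0834, 0.1865]
eef_rot: [3.141, -0.0, 0.047]
wrist_force: [0.5, -0.1, 0.6]
opening: 0.051
grasp_force: 0.0
t: 19.2
eef_pos: [0.46, 0.0767, 0.2661]
eef_rot: [-3.141, 0.005, 0.048]
wrist_force: [1.4, 0.0, 0.8]
opening: 0.0514
grasp_force: 0.0
scene 505
[[-145.   -17.4   19.5   53.5]
 [-135.   -18.4   19.4   54.1]
 [-125.   -18.5   19.2   54.8]
 [-115.   -14.2   19.9   54.6]
 [-105.   -12.6   19.7   53.8]
 [ -95.   -18.5   19.5   54.2]
 [ -85.   -18.7   18.9   54. ]
 [ -75.   -18.6   19.4   54.4]
 [ -65.   -16.7   19.7   55. ]]
mid line [-0.00253088  0.0009338 ] z [0.00386778 0.05446748]
outer end [-0.14741894 -0.14659689 -0.14541776]
handle ((0.6277431845664978, 0.08469516038894653), (0.09913316369056702, 0.01820918545126915), 3.944758176803589)
```

```bash
python3 -c "
from rig import ticket;print(ticket.job_done())"
```

```text
the job is handed in; nothing more can be done
None
```

The rail is flat on the bed, centred to about 1 mm and home against the stop. It is clamped at an estimated 55–58 N from the handle torque rise, the handle is released, and the job is handed in at about 19 s; the verdict was not returned.

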